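Fit the drive pulley and hold the belt tensioner back

ROBOT

A 6-joint arm with a two-finger parallel gripper is mounted at the origin on a cart in front of the work surface, level with it; the furniture and walls round the work are solid. World frame = base frame: x ahead of the robot, y to its left, z up, the work surface at z = 0. Lengths are in m, angles in degrees, forces in N, time in s.
With the tool pointing down it reaches from about 0.25 to 0.725 m from the base axis. Payload 9.7 kg.
Tool frame: the origin (TCP) lies on the centre line of the jaws, within the pads' length; the fingertips stand bot.nose_length ahead of it and the grasp point (between the pads) lies 11 mm behind it (bot.nose_length is the distance from the TCP to the fingertips, in m); z points along the fingers, y is the line along which they close (so a half turn about z gives the same grasp; the last joint's range is limited). The gripper opens to 85 mm and grips with 20 to 120 N. Pads are 22 mm wide; open, the fingers measure 114 mm over their backs; the gripper's body (76 mm by 85 mm) begins 54 mm behind the grasp point. The pads swing forward as they close: fully open they stand 13 mm farther back than shut.
Start: joints at [71.161, 4.979, 10.078, 95.1, 0, 90], TCP at [0.178, 0.521, 0.239] pointing down, gripper open.
Joint ranges: [-179.16, 179.16], [-48.56, 103.87], [-65.8, 70.77], [-126.05, 130.52], [-82.76, 87.17], [-180, 180]. Speed limits (degrees/s): [127.2, 127.2, 147.25, 180, 180, 180].

INTERFACE

Orientations are given as [roll, pitch, yaw] about the fixed x, y, z axes, in that order (R = Rz(yaw) Ry(pitch) Rx(roll)).
In Python, from workcell import bot gives the robot as it stands. The module is installed in compiled form; this text tells all that it offers.
- The arm moves only by the shell command python3 -m inch 'ROWS' [OPENING] [FORCE]. ROWS is JSON, a list of rows, each a list of 4 numbers: the shift along the world's x, y, z in cm, then the turn about the world's z in degrees. A call has exactly 8 rows; each row is the pose to reach, as a shift and turn from the pose commanded when the call began; what a row does not reach only later rows make up. A row lasts 1/8 s, in which the tool goes at most 62.5 mm and 10.7 degrees, less where a joint would pass 70% of its speed; a pose out of reach is approached as far as the arm can. A call with a gripper value outside its range is refused whole. OPENING is the finger opening in cm, from 0 to 8.54, set as the call begins (- or left out, the last holds). The fingers move at their own pace and stop on an object; FORCE is the grip in N (left out, the last holds). Time passes only in rows, so rows that repeat a pose let the fingers close, or fill a call up. It gives the time, the measured TCP pose, the force, the opening and the grip force at its end, in the units of the state.
- bot.get_obs(): the state, without advancing time (a new reading comes with each control period).
- bot.camera(name): name is "scene" or "top"; returns a dict with "img" (420x560x3 uint8, red, green, blue), "fovy" (degrees; the focal length in pixels is half the picture's height over the tangent of half this angle, whatever the lens; pixels are square), "cx", "cy" (the principal point, pixels), "R" (3x3) and "t" (3): a world point X has camera coordinates R X + t. Camera axes: x right, y down, z forward; pixel columns grow to the right and rows downward; lengths in m; the calibration is good to about 2 mm. A picture is of the moment at which its call begins. There is no depth.
- bot.job_done(): hands the job in; it is judged then, once.
Trained networks look in a picture, given as the dict that the camera call returned (one of the last four; its "shot" number tells which), for a name from the list of things; names that differ only in an ending like _2 or _b are one class to them, and where a whole thing is asked for, a point or a joint stands for the part that bears it (a point fixed in the world has none). Each returns a list of dicts, best first, with "score" (0 to 1); they miss things now and then, are a little off and sometimes report something else, mostly with a low value. They report only what shows in the picture. A call takes as long as a camera call.
- bot.find_in(thing, picture): "point" ([column, row] in pixels, amid what is visible of it).
- bot.landmark_of(thing, picture): "point" ([column, row] in pixels: a listed point, or the origin of a listed thing).
The state is a dict: "time": time; "q": joint angles; "qd": joint speeds; "joint_efforts": joint torques, N m; "ee_pos": TCP position; "tcp_rot": TCP orientation; "wrist_force": force on the tool from outside, world axes, zero at the start; "torque": the same for the moment, N m; "opening": finger opening in m; "grasp_force": force on a finger pad.
Only numpy, scipy, OpenCV 4.12 (cv2) and the standard library are available. Lean on these libraries where they do the work, as an engineer would, in place of code of your own. Each camera call takes 0.05 s, during which the arm holds its last target. There are 200 camera calls.

TASK

Get the small belt drive on the plywood board ready for its belt. Put the loose aluminium pulley on the bare upright spindle, hub uppermost, press it down past the spindle's two spring balls until it sits level and fully home on the shoulder, and let go of it. Then take the sprung tension arm by its upright black knob, swing it clockwise (seen from above) against its spring right up to its stop, and finish while still holding it there, so that a colleague can slip the belt on; leave the other loose things on the bench where they are.

Things in the scene. Friction and masses are not known exactly. Their poses are not given: they have to be found in the camera images.
- drive_board: Belt drive: plywood board 150 (its x) x 180 (its y) x 14 mm fixed on the bench, with a motor (x +18, y +52 mm from the origin, 68 mm high) that has a small pulley of its own, a grey bearing housing with a bare spindle, and a sprung arm on the robot's side. Origin: centre of the underside. Nothing on it but the arm's knob stands over 76 mm above the bench, the fitted pulley included.
- pulley: Loose aluminium belt pulley: flat grooved disc 56 mm in diameter, 14 mm thick, with a hub on top 26 mm in diameter, 14 mm high (28 mm in all); a 14 mm bore runs right through; 0.1 to 0.2 kg. Lies on the bench hub up. Origin: centre of its underside on the bore's axis, z up through the hub. Grip it across the hub from above, fingertips just above the disc.
- spindle_seat (a point): Centre of the level shoulder, 25 mm wide, 48 mm above the bench, on which the pulley must sit. The spindle rises 25 mm from it, 11 mm in diameter, its top 7 mm tapered to a 5 mm tip. Two spring balls, 16 mm over both, stick out 5 mm above the shoulder: a pulley put on stops 4 to 8 mm too high, often crooked, goes home when pressed with about 10 N, and stays.
- tension_arm (a joint): Swing of the sprung tension arm, rad: 0 at rest, growing clockwise seen from above, 0.90 at the hard stop. A two-plate aluminium cage, 62 mm from the pivot to the roller and knob at its free end, top face 66 mm above the bench. Its spring pushes back with 3.4 N at the knob at rest and 7.5 N at the stop; let go, it flies back to 0.
- tension_knob (a point): Middle of the black upright knob at the free end of the arm: 15 mm in diameter, from 66 to 102 mm above the bench (free from 72 mm up); the point lies on its axis 87 mm above the bench and moves with the arm. It can be pinched from above or pushed from the side.
- tension_pivot (a point): Point on the upright axis about which the tension arm swings, 85 mm above the bench; the knob's axis goes round it on a circle of 62 mm radius.
- gray_pot: Bystander: round grey pot with a clear lid, 54 mm in diameter, 42 mm high; it and the pulley may stand in either's place. Origin: centre of its underside.
- screwdriver: Bystander: thin red screwdriver 8 x 170 x 8 mm lying on the bench, along its own y. Origin near its middle, underside.
- masking_tape: Bystander: flat roll of masking tape, 92 mm in diameter, 24 mm high. Origin: centre of its underside.
- glue_bottle: Bystander: brown bottle with a pale blue cap, 46 mm in diameter, 85 mm high, right of the carton. Origin: centre of its underside.

How it is judged (in metres and radians):
On the way, in this order (a step that is already met when the one before it is completed fails the run):
1. the pulley sits level and fully home on the spindle's shoulder and has been let go (z of pulley in the frame of spindle_seat between -0.003 and 0.002 m and horizontal distance between pulley and spindle_seat below 0.0035 m and angle between pulley's own z axis and vertical below 0.04 rad and contact force between the fingers and pulley below 0.3 N), for 0.3 s.
2. the tension arm is swung up to its stop by the hand (value of joint tension_arm above 0.84 rad and contact force between the fingers and drive_board above 2 N), for 0.2 s.
At the end, for the whole second after the job is handed in: The fingers still hold the tension arm, at rest, at 0.84 rad or more (stop at 0.90), pushing with over 2 N. The pulley, not touched, sits on the spindle: underside within 2 mm of the shoulder, centred within 3.5 mm, level within 0.04 rad (all of step 1 and all of step 2 and velocity of joint tension_arm between -0.1 and 0.1 rad/s and linear speed of pulley below 0.02 m/s); the arm keeps its last pose, push and grip.
It fails at once if a bystander (pot, screwdriver, tape roll, glue bottle) is moved by more than 30 mm (distance of any of gray_pot, screwdriver, masking_tape, glue_bottle from where it was at the start of the episode above 0.03 m).
It also fails if it takes over 72 s, if anything falls off the work surface, if the arm or the gripper's body presses on something with over 40 N, if the wrist force passes 120 N, or if a joint passes its speed limit or range.

## Working session

There is one attempt and no reset: what is moved stays moved. The work goes in short steps, Python scripts to look and compute and a shell command to move; the robot and the scene stay as the last step left them, time stands still between calls to the robot, and variables do not carry over. Pictures are saved under pics/ and viewed, at most 10 in all, crops included, and the job is handed in when it is done.

```bash
mkdir -p pics
cat > h.py <<'E'
from workcell import bot
import numpy as np, cv2
def K(p):
    f=p["img"].shape[0]/2/np.tan(np.radians(p["fovy"])/2); return f
def ray(p,px):
    R=np.array(p["R"]);t=np.array(p["t"]);f=K(p)
    d=R.T@np.array([(px[0]-p["cx"])/f,(px[1]-p["cy"])/f,1.]); return -R.T@t,d/np.linalg.norm(d)
def atz(p,px,z):
    c,d=ray(p,px); return c+d*(z-c[2])/d[2]
def tri(rs):
    A=sum(np.eye(3)-np.outer(d,d) for c,d in rs);b=sum((np.eye(3)-np.outer(d,d))@c for c,d in rs)
    return np.linalg.solve(A,b)
def proj(p,X):
    x=np.array(p["R"])@np.array(X)+np.array(p["t"]);f=K(p); return [f*x[0]/x[2]+p["cx"],f*x[1]/x[2]+p["cy"]]
E
python3 - <<'E'
from h import *
np.set_printoptions(precision=4,suppress=True)
print(bot.nose_length,bot.get_obs())
P={n:bot.camera(n) for n in("scene","top")}
for n,p in P.items():
    cv2.imwrite(f"pics/{n}0.png",p["img"][...,::-1]); print(n,ray(p,(p["cx"],p["cy"])))
for th in ["pulley","spindle_seat","tension_knob","tension_pivot","gray_pot","screwdriver","masking_tape","glue_bottle","drive_board"]:
    r={n:bot.landmark_of(th,p)[:2] for n,p in P.items()}
    print(th,{n:[(np.round(d["point"],1).tolist(),round(d["score"],2)) for d in v] for n,v in r.items()})
    if r["scene"] and r["top"]: print("   ",tri([ray(P[n],r[n][0]["point"]) for n in P]))
E
```

```text
0.008 {'time': 0.0, 'q': array([71.16  ,  5.0109, 10.0332, 95.1003, -0.0018, 89.9996]), 'qd': array([ 0.0619, -0.0056,  0.0276,  0.0146, -0.0697,  0.0065]), 'joint_efforts': array([ -0.0036, -52.039 ,  46.4805,   0.0167,   0.    ,  -0.    ]), 'ee_pos': array([0.1775, 0.5203, 0.2386]), 'tcp_rot': array([-179.9221,    0.0018,  161.1604]), 'wrist_force': array([-0.2564, -0.1222, -1.1455]), 'torque': array([0.0325, 0.0095, 0.0245]), 'grasp_force': 0.0, 'opening': 0.08524575724782514}
scene (array([ 0.0524, -0.6461,  0.9036]), array([ 0.4595,  0.4578, -0.7611]))
top (array([ 0.3818, -0.1871,  1.2557]), array([ 0.1382,  0.0047, -0.9904]))
pulley {'scene': [([238.2, 174.9], 0.65), ([241.2, 200.2], 0.63)], 'top': [([146.4, 185.1], 0.97), ([244.9, 213.1], 0.69)]}
    [ 0.6066  0.122  -0.0041]
spindle_seat {'scene': [([273.4, 250.4], 0.87)], 'top': [([350.0, 212.4], 0.64), ([282.9, 242.4], 0.6)]}
    [ 0.4513 -0.3017  0.1913]
tension_knob {'scene': [([269.1, 228.8], 0.59)], 'top': [([266.3, 232.6], 0.5)]}
    [ 0.4807 -0.1633  0.0817]
tension_pivot {'scene': [([269.5, 212.5], 0.79)], 'top': [([244.6, 211.6], 0.76)]}
    [ 0.5289 -0.1148  0.0679]
gray_pot {'scene': [], 'top': [([190.0, 211.8], 0.84)]}
screwdriver {'scene': [([338.2, 282.7], 0.48)], 'top': [([188.6, 210.6], 0.57), ([353.6, 212.0], 0.46)]}
    [ 0.643  -0.0994 -0.3175]
masking_tape {'scene': [], 'top': [([407.5, 192.5], 0.69)]}
glue_bottle {'scene': [([375.9, 255.1], 0.74)], 'top': [([359.5, 159.3], 0.8)]}
    [ 0.6617 -0.3879  0.0048]
drive_board {'scene': [([283.3, 239.8], 0.68), ([391.4, 303.4], 0.3)], 'top': [([270.4, 226.9], 0.61)]}
    [ 0.5063 -0.1776  0.0205]
```

View pics/scene0.png

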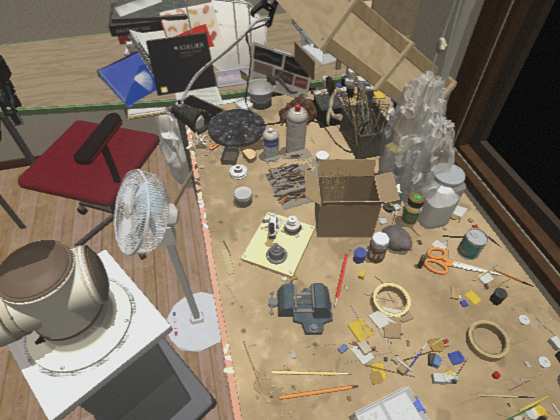

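View pics/top0.png

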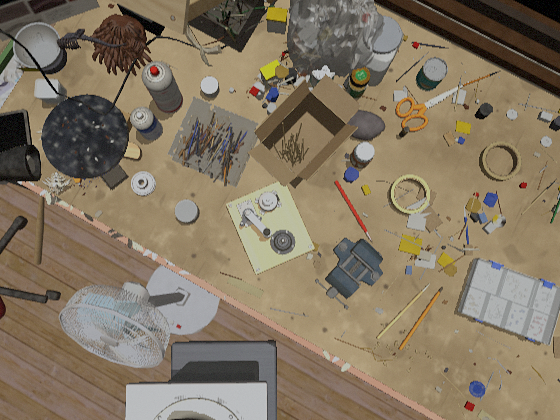

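The scene and top views show the pulley (scene 238,172; top 143,183), the pot (243,196; 186,211), and the board (280,242; 270,227). I'll enlarge the board.

Run:
```python
import cv2,numpy as np
a=cv2.imread("pics/scene0.png")[200:280,235:325];b=cv2.imread("pics/top0.png")[175:280,215:325]
a=cv2.resize(a,(395,360),interpolation=cv2.INTER_CUBIC);b=cv2.resize(b,(395,377),interpolation=cv2.INTER_CUBIC)[:360]
cv2.imwrite("pics/crop0.png",np.hstack([a,b]))
```

```text
(no output)
```

View pics/crop0.png

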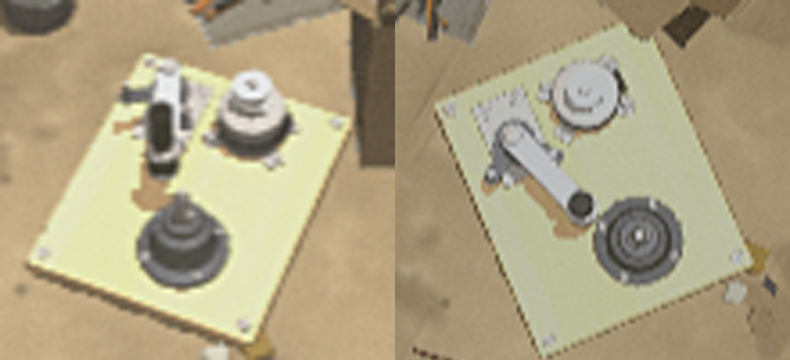

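The enlargement shows the grey housing with the spindle tip at scene (276.5,244.5) and top (282.7,240.7). The black knob is at top (266.5,231.5), the arm pivot is upper left of it, and the motor is at upper right. Next I'll triangulate these points.

Run:
```python
from h import *
np.set_printoptions(precision=4,suppress=True)
P={n:bot.camera(n) for n in("scene","top")}
S,T=P["scene"],P["top"]
print("tip",tri([ray(S,(276.5,244.5)),ray(T,(282.7,240.7))]),atz(S,(276.5,244.5),.073),atz(T,(282.7,240.7),.073))
print("seat",tri([ray(S,(273.4,250.4)),ray(T,(282.9,242.4))]),atz(S,(276.2,248.4),.048),atz(T,(282.9,242.4),.048))
c=[(435,105),(628,25),(752,262),(545,358)]
C=np.array([atz(T,((x-395)/3.59+215,y/3.59*1.0+175),.014) for x,y in c]);print(C,C.mean(0))
print(np.linalg.norm(C-np.roll(C,-1,0),axis=1))
e=(C[1]-C[2]+C[0]-C[3]);print("board y yaw",np.degrees(np.arctan2(e[1],e[0])))
print("knob",atz(T,(266.5,231.5),.102),atz(T,bot.landmark_of("tension_knob",T)[0]["point"],.087))
print("pivot",atz(T,(244.6,211.6),.085))
# discs: pulley, hough-ish by gradient circles
for n,p,roi in(("top",T,(143,183)),("top",T,(186,211))):
    g=cv2.cvtColor(p["img"],cv2.COLOR_RGB2GRAY);x,y=roi;k=6
    w=cv2.resize(g[y-22:y+22,x-22:x+22],None,fx=k,fy=k,interpolation=cv2.INTER_CUBIC)
    h=cv2.HoughCircles(w,cv2.HOUGH_GRADIENT,1,20,param1=80,param2=20,minRadius=30,maxRadius=100)
    if h is not None:
        for cx,cy,r in h[0][:4]: print(roi,x-22+(cx+.5)/k-.5,y-22+(cy+.5)/k-.5,r/k)
a=cv2.resize(S["img"][150:210,210:270],(400,400),interpolation=cv2.INTER_CUBIC);b=cv2.resize(T["img"][165:225,125:185],(400,400),interpolation=cv2.INTER_CUBIC)
cv2.imwrite("pics/crop1.png",np.hstack([a,b])[...,::-1])
for n,q in P.items():
  for th in("pulley","gray_pot"):print(n,th,[(d["point"],d["score"]) for d in bot.find_in(th,q)[:2]])
```

```text
tip [ 0.4664 -0.2011  0.0616] [ 0.4613 -0.2075  0.073 ] [ 0.4651 -0.2006  0.073 ]
seat [ 0.4612 -0.1995  0.0394] [ 0.4643 -0.2028  0.048 ] [ 0.4631 -0.2013  0.048 ]
[[ 0.5563 -0.0706  0.014 ]
 [ 0.6073 -0.197   0.014 ]
 [ 0.4514 -0.2742  0.014 ]
 [ 0.3921 -0.1406  0.014 ]] [ 0.5018 -0.1706  0.014 ]
[0.1363 0.1739 0.1462 0.1785]
board y yaw 24.710464223493904
knob [ 0.4834 -0.1657  0.102 ] [ 0.4843 -0.1628  0.087 ]
pivot [ 0.5294 -0.1178  0.085 ]
(143, 183) 142.5 182.83333 12.150001
(143, 183) 140.0 180.16667 8.533334
(143, 183) 140.83333 186.5 9.25
(143, 183) 144.5 185.83333 7.9833336
(186, 211) 186.0 212.16667 12.933333
(186, 211) 184.16667 208.83333 13.366666
(186, 211) 189.5 212.66667 9.516666
(186, 211) 187.5 209.16667 13.566667
scene pulley [([236.1, 174.2], 0.49)]
scene gray_pot [([242.5, 197.0], 0.53)]
top pulley [([143.6, 183.1], 0.63)]
top gray_pot [([185.8, 210.3], 0.93), ([411.2, 176.9], 0.6)]
```

View pics/crop1.png

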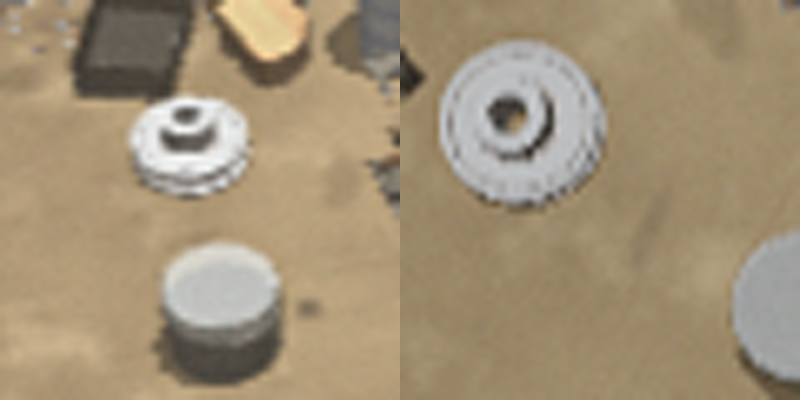

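The pulley is shown from the side at left, with its hub bore at scene (238,167) and top (142,182). The pot is nearer the board, its lid at top about (186,210).

Run:
```python
from h import *
np.set_printoptions(precision=4,suppress=True)
S,T=bot.camera("scene"),bot.camera("top")
h=((237.65,166.7),(141.7,181.6));d=((238.1,169.4),(142.45,182.6))
print("bore top",tri([ray(S,h[0]),ray(T,h[1])]),atz(S,h[0],.028),atz(T,h[1],.028))
print("disc top",tri([ray(S,d[0]),ray(T,d[1])]),atz(S,d[0],.014),atz(T,d[1],.014))
print("pot",atz(T,(186,210.5),.042))
print("motor",proj(S,(.556,-.165,.068)),proj(T,(.556,-.165,.068)))
```

```text
bore top [0.6097 0.1248 0.0284] [0.6093 0.1257 0.028 ] [0.6105 0.1245 0.028 ]
disc top [0.6103 0.126  0.0153] [0.6109 0.1272 0.014 ] [0.6107 0.1262 0.014 ]
pot [0.5394 0.0184 0.042 ]
motor [np.float64(290.4866588724421), np.float64(216.8680108730379)] [np.float64(266.0848613270901), np.float64(200.44423040165256)]
```

Run:
```python
from h import *
np.set_printoptions(precision=3,suppress=True)
S,T=bot.camera("scene"),bot.camera("top")
print("fan head",tri([ray(S,(140,212)),ray(T,(112,322))]))
print("fan hub end",tri([ray(S,(172,215)),ray(T,(180,295))]))
for X in([.1775,.5203,.239],[0,0,0],[0,0,.3],[.39,.32,.23]): print(X,proj(S,X),proj(T,X))
```

```text
fan head [0.288 0.19  0.015]
fan hub end [0.334 0.029 0.104]
[0.1775, 0.5203, 0.239] [np.float64(19.233058654510728), np.float64(116.63081239711751)] [np.float64(-108.06039205757975), np.float64(397.22140657201436)]
[0, 0, 0] [np.float64(80.63486628662218), np.float64(322.0294248883419)] [np.float64(195.36891449240892), np.float64(453.88604172218606)]
[0, 0, 0.3] [np.float64(17.130897611594435), np.float64(250.85961183492236)] [np.float64(168.20941957341358), np.float64(511.9708181824087)]
[0.39, 0.32, 0.23] [np.float64(126.40537049346875), np.float64(117.7070600010865)] [np.float64(9.909110125072402), np.float64(278.37719160550836)]
```

Run:
```python
import cv2,numpy as np
a=cv2.imread("pics/scene0.png")[100:420,0:240];b=cv2.imread("pics/top0.png")[160:420,0:300]
a=cv2.resize(a,(360,480));b=cv2.resize(b,(436,378));c=np.zeros((480,796,3),np.uint8);c[:,:360]=a;c[:378,360:]=b
cv2.imwrite("pics/crop2.png",c)
```

```text
(no output)
```

View pics/crop2.png

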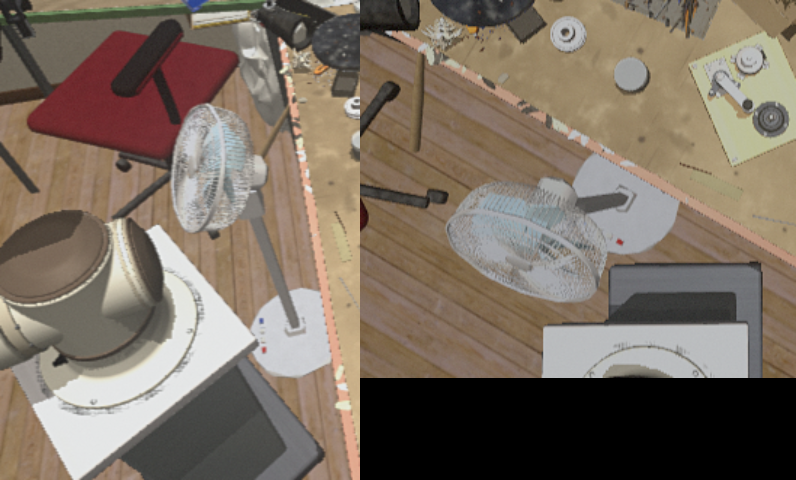

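A pedestal fan stands in the gap at about (0.29, 0.19), with its head top at about z 0.14. I'll travel high, at z about 0.30, and outside it.

```bash
python3 -m inch '[[2,-2,4,-10],[6,-5.5,6,-20],[10,-9,6,-30],[14.5,-13,6,-40],[19,-17.5,6,-50],[23.5,-21.5,6,-60],[28,-25.5,6,-70],[32.5,-29.5,6,-80]]' 4.5 60
```

```text
time: 2.55
ee_pos: [0.5039, 0.2239, 0.2995]
tcp_rot: [180.0, -0.0, 80.8]
wrist_force: [0.5, 0.8, -0.2]
opening: 0.0449
grasp_force: 0.0
```

```bash
python3 -m inch '[[3,-3,0,-10],[7,-6.5,-2,-20],[10,-9,-6,-20],[10.7,-10,-11,-20],[10.7,-10,-16,-20],[10.7,-10,-20,-20],[10.7,-10,-22,-20],[10.7,-10,-22,-20]]'
python3 - <<'E'
from h import *
S,T=bot.camera("scene"),bot.camera("top")
a=cv2.resize(S["img"][140:200,210:270],(400,400),interpolation=cv2.INTER_CUBIC);b=cv2.resize(T["img"][150:210,115:175],(400,400),interpolation=cv2.INTER_CUBIC)
cv2.imwrite("pics/crop3.png",np.hstack([a,b])[...,::-1])
E
```

```text
time: 3.55
ee_pos: [0.6086, 0.1253, 0.0775]
tcp_rot: [-179.9, 0.1, 61.2]
wrist_force: [0.3, 0.9, 0.6]
opening: 0.0449
grasp_force: 0.0
```

View pics/crop3.png

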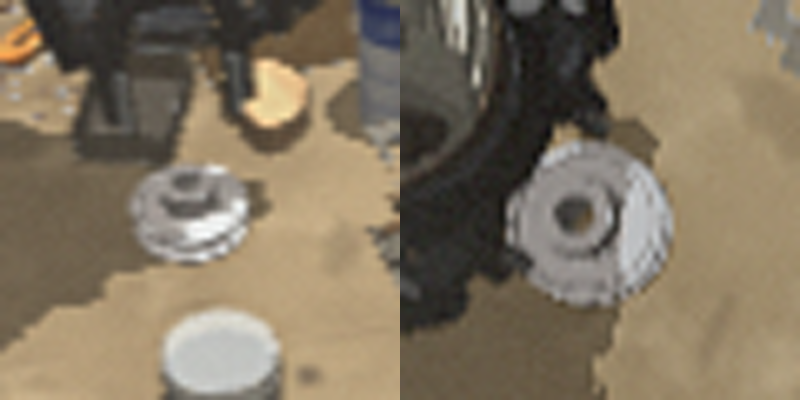

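The scene view shows the two fingertips around (227,158) and (245,156), above and behind the pulley. In the top view the gripper body is offset up and left by parallax. I'll check that by projecting the fingertips.

Run:
```python
from h import *
S,T=bot.camera("scene"),bot.camera("top")
c=np.array([.6086,.1253,.0775-.006]);u=np.array([np.cos(np.radians(-29)),np.sin(np.radians(-29)),0])
for s in(-.024,.024):
    X=c+u*s;a=proj(S,X);b=proj(T,X);print("crop px",(a[0]-210)*6.67,(a[1]-140)*6.67,(b[0]-115)*6.67+400,(b[1]-150)*6.67)
```

```text
crop px 125.19059944608846 120.42072420880488 507.30263183988177 255.0591560456435
crop px 225.58855591843871 101.81696562634275 579.020197591203 131.3035613830528
```

The projection agrees with the picture, so I'll descend and grip.

```bash
python3 -m inch '[[0.1,0,-2,0],[0.1,0,-4,0],[0.1,0,-5,0],[0.1,0,-5.3,0],[0.1,0,-5.3,0],[0.1,0,-5.3,0],[0.1,0,-5.3,0],[0.1,0,-5.3,0]]'
python3 -m inch '[[0,0,0,0],[0,0,0,0],[0,0,0,0],[0,0,0,0],[0,0,0,0],[0,0,0,0],[0,0,0,0],[0,0,0,0]]' 1.5 60
```

```text
time: 4.75
ee_pos: [0.6108, 0.1256, 0.0266]
tcp_rot: [180.0, -0.0, 61.2]
wrist_force: [-0.4, -0.2, 0.4]
opening: 0.0449
grasp_force: 0.0
time: 5.75
ee_pos: [0.6107, 0.1256, 0.0267]
tcp_rot: [180.0, -0.0, 61.2]
wrist_force: [-1.4, -0.1, 6.0]
opening: 0.0233
grasp_force: 59.1
```

```bash
python3 -m inch '[[0,0,2,0],[0,0,6,0],[0,0,10,0],[-1,-2,14,0],[-2.5,-5.5,14,0],[-4,-9,14,0],[-5.5,-12.5,14,0],[-7,-16,14,0]]' && python3 -m inch '[[-1.5,-3.5,0,0],[-3,-7,0,0],[-4.5,-10.5,0,0],[-6,-13.5,0,0],[-7,-15.5,0,0],[-7.6,-16.7,-1,0],[-7.6,-16.7,-2,0],[-7.6,-16.7,-2,0]]'
python3 - <<'E'
from h import *
S,T=bot.camera("scene"),bot.camera("top")
a=cv2.resize(S["img"][195:275,235:315],(400,400),interpolation=cv2.INTER_CUBIC);b=cv2.resize(T["img"][190:270,235:315],(400,400),interpolation=cv2.INTER_CUBIC)
cv2.imwrite("pics/crop4.png",np.hstack([a,b])[...,::-1])
for n,p in(("s",S),("t",T)):print(n,[(d["point"],round(d["score"],2)) for d in bot.landmark_of("pulley",p)[:2]],[(d["point"],round(d["score"],2)) for d in bot.landmark_of("spindle_seat",p)[:2]])
E
```

```text
time: 6.75
ee_pos: [0.54, -0.0355, 0.1673]
tcp_rot: [180.0, -0.0, 61.2]
wrist_force: [0.2, -0.5, -1.3]
opening: 0.0233
grasp_force: 59.2
time: 7.75
ee_pos: [0.4643, -0.2007, 0.1451]
tcp_rot: [-179.9, -0.0, 61.2]
wrist_force: [0.5, -0.7, -1.0]
opening: 0.0232
grasp_force: 59.2
s [([275.1, 231.5], 0.52), ([376.8, 259.3], 0.47)] [([274.8, 231.2], 0.71), ([273.7, 249.8], 0.7)]
t [([407.9, 193.9], 0.37)] []
```

View pics/crop4.png

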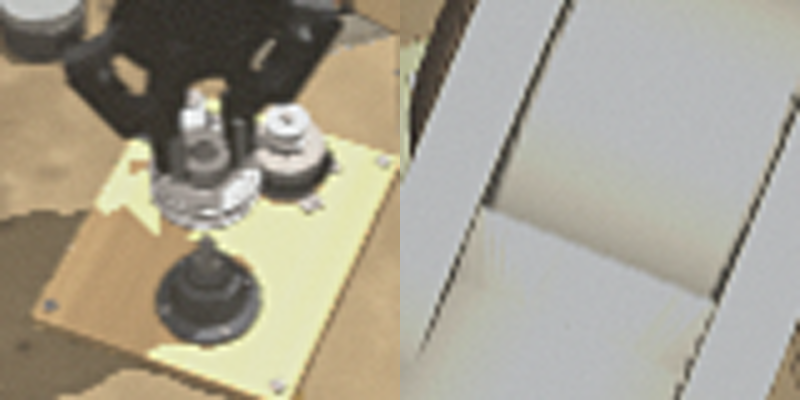

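The scene view shows the pulley held level above the spindle, its disc at about (276,233) and the tip at about (276.4,242.4). The arm hides the top view. I'll overlay the predicted outlines to get the relative offset from this one calibrated view.

Run:
```python
from h import *
S=bot.camera("scene");k=9;x0,y0,w,h=250,218,52,50
def circ(c,z,r,n=60):
    a=np.linspace(0,2*np.pi,n);return np.array([proj(S,(c[0]+r*np.cos(t),c[1]+r*np.sin(t),z)) for t in a])
im=cv2.resize(S["img"][y0:y0+h,x0:x0+w],None,fx=k,fy=k,interpolation=cv2.INTER_CUBIC)[...,::-1].copy()
raw=im.copy()
def draw(P,col):
    q=np.round(((P-[x0,y0])+.5)*k-.5).astype(int);cv2.polylines(im,[q.reshape(-1,1,2)],False,col,1)
p=(.4643,-.2007);s=(.4645,-.2015);zb=.1451-.0266
for z,r in((zb,.028),(zb+.014,.028),(zb+.028,.013),(zb+.028,.007)):draw(circ(p,z,r),(0,0,255))
for z,r in((.048,.0125),(.073,.0025),(.066,.0055)):draw(circ(s,z,r),(0,200,0))
cv2.imwrite("pics/ov.png",np.hstack([im[:,30:425],raw[:,30:425]]))
for n,X in(("dx",(.01,0,0)),("dy",(0,.01,0)),("dz",(0,0,.01))):print(n,(np.array(proj(S,np.add((*s,.06),X)))-proj(S,(*s,.06)))*k)
```

```text
dx [ 24.63145424 -19.70318785]
dy [-23.8457717  -19.80552772]
dz [ -0.5418939  -20.30327917]
```

View pics/ov.png

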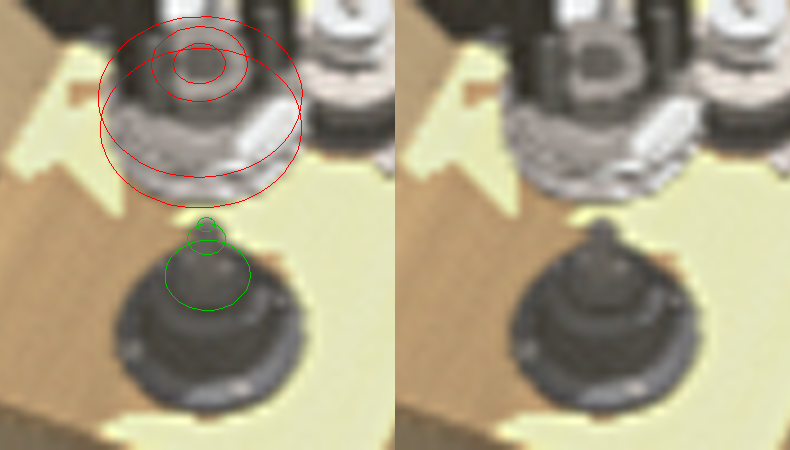

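The overlay puts the pulley about 1 mm off in x and 1 mm off in y. The seat prediction matches the picture, with the tip at crop (207,220). I'll shift by (-0.8,-0.8) mm and descend to the balls.

```bash
python3 -m inch '[[-0.08,-0.08,-1.5,0],[-0.08,-0.08,-3.2,0],[-0.08,-0.08,-4,0],[-0.08,-0.08,-4.5,0],[-0.08,-0.08,-5,0],[-0.08,-0.08,-5.5,0],[-0.08,-0.08,-6,0],[-0.08,-0.08,-6,0]]'
```

```text
time: 9.1
ee_pos: [0.464, -0.202, 0.0859]
tcp_rot: [180.0, -0.0, 61.2]
wrist_force: [2.8, 2.1, -3.5]
opening: 0.0235
grasp_force: 59.0
```

```bash
python3 -m inch '[[0,0,-0.2,0],[0,0,-0.4,0],[0,0,-0.5,0],[0,0,-0.6,0],[0,0,-0.7,0],[0,0,-0.8,0],[0,0,-0.8,0],[0,0,-0.8,0]]' - 80
```

```text
time: 10.1
ee_pos: [0.4643, -0.2021, 0.0789]
tcp_rot: [179.9, -0.1, 61.2]
wrist_force: [2.2, 4.1, 2.9]
opening: 0.0225
grasp_force: 79.5
```

```bash
python3 -m inch '[[0.05,0.08,-0.1,0],[0.05,0.08,-0.2,0],[0.05,0.08,-0.3,0],[0.05,0.08,-0.4,0],[0.05,0.08,-0.5,0],[0.05,0.08,-0.6,0],[0.05,0.08,-0.6,0],[0.05,0.08,-0.6,0]]'
```

```text
time: 11.1
ee_pos: [0.465, -0.2013, 0.0747]
tcp_rot: [179.9, -0.1, 61.2]
wrist_force: [-1.4, 7.5, 18.3]
opening: 0.0226
grasp_force: 81.1
```

```bash
python3 -m inch '[[0,0.05,-0.2,0],[0,0.05,-0.4,0],[0,0.05,-0.6,0],[0,0.05,-0.6,0],[0,0.05,-0.6,0],[0,0.05,-0.3,0],[0,0.05,0,0],[0,0.05,0.3,0]]'
```

```text
time: 12.1
ee_pos: [0.4645, -0.2009, 0.0752]
tcp_rot: [180.0, -0.0, 61.2]
wrist_force: [6.2, 2.8, -11.1]
opening: 0.0229
grasp_force: 78.9
```

```bash
python3 -m inch '[[0,0,0.3,0],[0,0,0.3,0],[0,0,0.3,0],[0,0,0.3,0],[0,0,0.3,0],[0,0,2.3,0],[0,0,5.3,0],[0,0,8.3,0]]' 4.5
python3 - <<'E'
from h import *
S=bot.camera("scene");k=9;x0,y0,w,h=250,205,52,60
def circ(c,z,r,n=60):
    a=np.linspace(0,2*np.pi,n);return np.array([proj(S,(c[0]+r*np.cos(t),c[1]+r*np.sin(t),z)) for t in a])
im=cv2.resize(S["img"][y0:y0+h,x0:x0+w],None,fx=k,fy=k,interpolation=cv2.INTER_CUBIC)[...,::-1].copy()
raw=im.copy()
def draw(P,col):
    q=np.round(((P-[x0,y0])+.5)*k-.5).astype(int);cv2.polylines(im,[q.reshape(-1,1,2)],False,col,1)
p=(.4647,-.2017);zb=.048
for z,r in((zb,.028),(zb+.014,.028),(zb+.028,.013),(zb+.028,.007)):draw(circ(p,z,r),(0,0,255))
cv2.imwrite("pics/ov2.png",np.hstack([im[:,30:425],raw[:,30:425]]))
print(bot.get_obs()["opening"])
E
```

```text
time: 13.1
ee_pos: [0.4641, -0.2009, 0.1591]
tcp_rot: [-180.0, 0.0, 61.2]
wrist_force: [1.1, -0.5, 0.4]
opening: 0.0452
grasp_force: 0.0
0.04491754442743279
```

View pics/ov2.png

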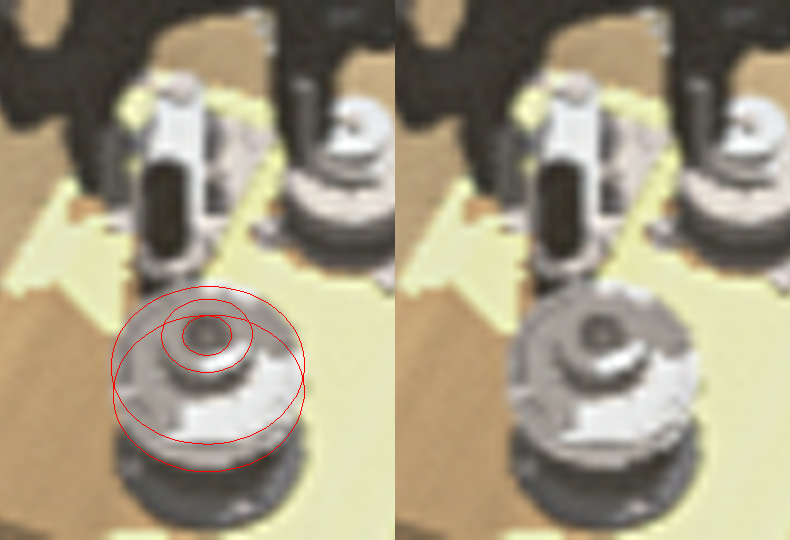

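The pulley matches the predicted seated outline within about 1 mm, with its hub bore at crop (207,335). The knob is at about (165,210). I'll press it once more with the closed fingers on the hub, both to make sure it is home and to gauge its height.

```bash
python3 -m inch '[[0,0,-2,0],[0,0,-4,0],[0,0,-5.5,0],[0,0,-6.5,0],[0,0,-7,0],[0,0,-7.4,0],[0,0,-7.6,0],[0,0,-7.8,0]]' 0 40
```

```text
time: 14.15
ee_pos: [0.4661, -0.2005, 0.0837]
tcp_rot: [179.7, -0.2, 61.2]
wrist_force: [-3.5, 9.4, 30.1]
opening: -0.0001
grasp_force: 15.3
```

```bash
python3 -m inch '[[0,0,-0.2,0],[0,0,-0.4,0],[0,0,-0.6,0],[0,0,-0.6,0],[0,0,-0.6,0],[0,0,-0.6,0],[0,0,-0.6,0],[0,0,-0.6,0]]'
```

```text
time: 15.15
ee_pos: [0.4674, -0.201, 0.0833]
tcp_rot: [179.4, -0.2, 61.2]
wrist_force: [-15.1, 13.7, 61.4]
opening: -0.0
grasp_force: 30.0
```

```bash
python3 -m inch '[[0,0,1,0],[0,0,3,0],[0,0,6,0],[0,0,8,-6],[0,0,8,-12],[0,0,8,-20],[0,0,8,-28],[0,0,8,-36]]' 4.5
python3 - <<'E'
from h import *
S=bot.camera("scene");o=bot.get_obs();print(o["q"],o["ee_pos"])
n=[d for d in bot.landmark_of("tension_knob",S)][:2];print(n,[atz(S,d["point"],.087) for d in n],atz(S,(267.9,228),.087))
n=bot.landmark_of("pulley",S)[:1];print(n,[atz(S,d["point"],.048) for d in n]);n=bot.landmark_of("tension_pivot",S)[:1];print(n,[atz(S,d["point"],.085) for d in n])
print(proj(S,(.484,-.164,.087)))
E
```

```text
time: 16.15
ee_pos: [0.4644, -0.2011, 0.1546]
tcp_rot: [180.0, -0.0, 24.9]
wrist_force: [0.2, 0.2, -0.1]
opening: 0.0448
grasp_force: 0.0
[-2.34062409e+01 -1.92914539e+00 -6.34854634e+00  8.55508258e+01
 -3.28807347e-03  1.32069876e+02] [ 0.46446214 -0.20106811  0.15457764]
[{'point': [270.5, 228.2], 'score': 0.49}, {'point': [340.1, 278.8], 'score': 0.38}] [array([ 0.47985344, -0.16612789,  0.087     ]), array([ 0.49173833, -0.39309728,  0.087     ])] [ 0.47547992 -0.1608384   0.087     ]
[{'point': [274.2, 249.1], 'score': 0.8}] [array([ 0.45898318, -0.20072445,  0.048     ])]
[{'point': [269.5, 210.3], 'score': 0.65}] [array([ 0.52176478, -0.11803738,  0.085     ])]
[np.float64(271.0853004115154), np.float64(226.87284741020397)]
```

```bash
python3 -m inch '[[0.9,1.8,0,0],[1.85,3.6,0,0],[1.85,3.6,-2,0],[1.85,3.6,-4,0],[1.85,3.6,-5.5,0],[1.85,3.6,-6.6,0],[1.85,3.6,-6.6,0],[1.85,3.6,-6.6,0]]'
```

```text
time: 17.35
ee_pos: [0.4831, -0.1651, 0.0889]
tcp_rot: [180.0, -0.0, 25.2]
wrist_force: [0.5, 0.6, 0.1]
opening: 0.045
grasp_force: 0.0
```

```bash
python3 -m inch '[[0,0,0,0],[0,0,0,0],[0,0,0,0],[0,0,0,0],[0,0,0,0],[0,0,0,0],[0,0,0,0],[0,0,0,0]]' 0.5 50
```

```text
time: 18.35
ee_pos: [0.4832, -0.1653, 0.0889]
tcp_rot: [179.9, -0.0, 25.1]
wrist_force: [0.0, -3.3, 4.8]
opening: 0.0132
grasp_force: 48.9
```

```bash
python3 -m inch '[[-0.37,0.39,0,0],[-0.72,0.81,0,0],[-1.02,1.26,0,-2],[-1.28,1.73,0,-5],[-1.5,2.22,0,-8],[-1.68,2.73,0,-11],[-1.9,3.79,0,-15],[-1.9,3.79,0,-15]]'
```

```text
time: 19.35
ee_pos: [0.4639, -0.128, 0.0889]
tcp_rot: [179.8, -0.0, 10.1]
wrist_force: [-0.9, -10.1, 5.3]
opening: 0.0132
grasp_force: 49.4
```

```bash
python3 -m inch '[[-0.03,0.35,0,0],[-0.04,0.65,0,0],[-0.03,0.95,0,0],[-0.02,1.25,0,0],[0,1.5,0,0],[0.02,1.7,0,0],[0.02,1.7,0,0],[0.02,1.7,0,0]]'
```

```text
time: 20.35
ee_pos: [0.4628, -0.1138, 0.0889]
tcp_rot: [179.5, 0.2, 10.0]
wrist_force: [-8.7, -24.7, 8.4]
opening: 0.0132
grasp_force: 50.0
```

```bash
python3 -m inch '[[0,0.1,0,0],[0,0.2,0,0],[0,0.2,0,0],[0,0.2,0,0],[0,0.2,0,0],[0,0.2,0,0],[0,0.2,0,0],[0,0.2,0,0]]'
python3 - <<'E'
from h import *
S=bot.camera("scene");print(bot.landmark_of("pulley",S)[:1],bot.get_obs()["ee_pos"])
cv2.imwrite("pics/fin.png",cv2.resize(S["img"][190:275,225:325],(800,600)[::1],interpolation=cv2.INTER_CUBIC)[...,::-1])
E
```

```text
time: 21.35
ee_pos: [0.4628, -0.1134, 0.0889]
tcp_rot: [179.3, 0.2, 9.9]
wrist_force: [-8.5, -33.7, 6.3]
opening: 0.0127
grasp_force: 50.1
[{'point': [273.5, 248.8], 'score': 0.63}] [ 0.46280282 -0.11337781  0.08884298]
```

View pics/fin.png

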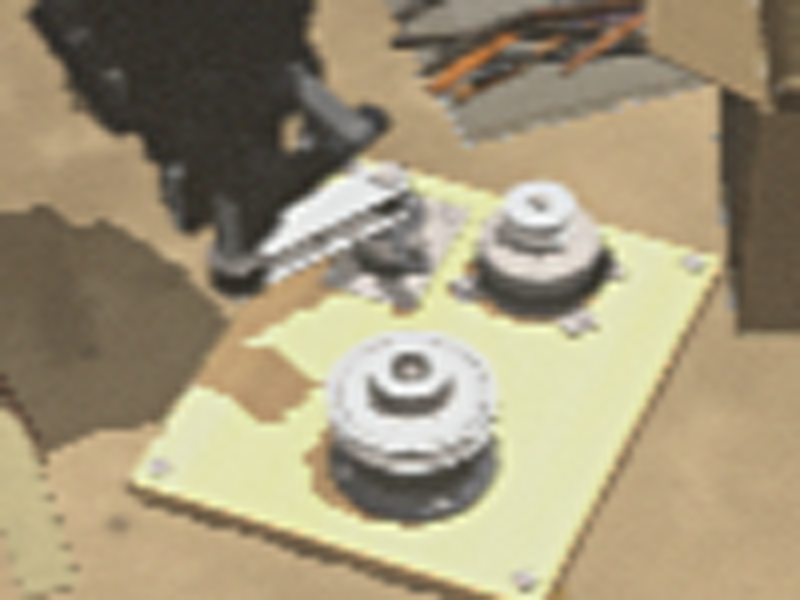

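The picture shows the pulley level on the spindle, with the hub at (410,375). The fingers hold the arm swung to its stop at (240,255), and pushing further (+9 N) moved it only 0.4 mm. I'll hand in.

```bash
python3 -c "
from workcell import bot
print(bot.job_done())"
```

```text
the job is handed in; nothing more can be done
None
```

I handed the job in at about 21 s: the pulley sits level and home on the spindle and has been let go, and the gripper is holding the tension arm at its stop. The hand-in call gave no verdict back.

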